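Reset the tripped potter's wheel

TASK

The tabletop potter's wheel has stalled and tripped out, and its red reset key has popped up inside its well. With a fingertip push the speed lever all the way back to its zero-speed stop at the near side of the deck, and only then reach into the yellow-collared well and press the red reset key fully home, so that it stays in. Leave the power switch on, do not disturb the pot on the wheel head or the things standing around, and finish clear of everything.

Things in the scene. Friction and masses are not known exactly. Their poses are not given: they have to be found in the camera images.
- wheel: tabletop potter's wheel, fixed to the table: a light grey housing with a dark level control deck, 120 mm above the table, x -115 to +115, y -60 to +70 mm. Origin on the table under the middle of the deck; x points from the operator's near edge to the far edge, y to the wheel head. On the deck: speed lever pivot at x -45, y 0; reset well at x +60, y 0; power switch at x -85, y +50 mm
- head_center (a point): centre of the top of the aluminium wheel head, 220 mm across, 166 mm above the table, which can turn; at the wheel's x 0, y +220 mm. Around it an ivory splash pan, 300 mm across, rim 156 mm above the table, on a round drum 320 mm across
- well_mouth (a point): centre of the mouth of the reset well, level with the top of its yellow collar (z = 124 mm above the table, 4 mm above the deck). The well is a straight round vertical hole 48 mm across, the collar 60 mm across outside; the well's floor lies 34 mm below this point. Axes as the wheel's
- key_top (a point): centre of the flat top of the round red reset key (28 mm across) in the middle of the well; popped out, as at the start, it lies 20 mm below the well's mouth (z = 104 mm), fully home 26 mm below it (z = 98 mm)
- reset_key (a joint): travel of the reset key in m: 0 = popped out (tripped, as at the start), 0.006 = fully home; straight down, it resists with about 3 N and then meets a hard stop; it has no spring and stays where it is pushed
- lever_knob (a point): centre of the black ball knob (24 mm across) of the speed lever, 62 mm from its level pivot on an 8 mm steel stem; the pivot lies 24 mm below the deck. The lever swings in the wheel's x-z plane: the knob runs from the wheel's x = -75 mm (zero) to -15 mm (full speed), always 150 to 158 mm above the table
- speed_lever (a joint): speed lever in rad: 0 = zero speed, at its hard stop, leaning to the operator's near edge of the deck (the wheel's -x, where the white scale bars beside the slot are shortest); 1.0 = full speed, leaning to the far edge (+x). It starts between 0.45 and 0.95, moves with about 2 N at the knob and stays where it is left
- switch_top (a point): middle of the top of the small power rocker switch (20 by 28 mm, half green, half black) on the deck, about 128 mm above the table
- power_switch (a joint): power rocker in rad: 0 = on (as at the start), 0.4 = off; it needs about 5 N on its raised half and stays as it is left
- pot: freshly thrown grey clay bowl, 116 mm across the rim, 75 mm high, standing loose on the wheel head; origin at the centre of its underside; to be left alone
- tool_cup: white and blue glazed cup, 84 mm across, 85 mm high, with wooden tools standing in it up to 180 mm above the table; loose; origin at the centre of its underside; to be left alone
- slip_tub: white plastic tub with a blue lid, 98 mm across, 74 mm high; loose; origin at the centre of its underside; to be left alone
- rib: flat wooden rib with round ends, 110 by 50 by 8 mm, long along its x, lying loose on the table; origin at the centre of its underside; to be left alone

How it is judged:
By the outcome, as a careful person would: the job done as asked, in the order asked, and still so for the second after the job is handed in, with the robot touching nothing.
It also fails if it takes over 38 s, if anything falls off the work surface, if the arm or the gripper's body presses on something with over 40 N, if the wrist force passes 120 N, or if a joint passes its speed limit or range.

ROBOT

A 6-joint arm with a two-finger parallel gripper is mounted at the origin on the work surface. World frame = base frame: x ahead of the robot, y to its left, z up, the work surface at z = 0. Lengths are in m, angles in rad, forces in N, time in s.
With the tool pointing down it reaches from about 0.375 to 0.825 m from the base axis. Payload 5.5 kg.
Tool frame: the origin (TCP) lies on the mounting face of the last link; the fingertips stand 173 mm ahead of it and the grasp point (between the pads) lies 155 mm ahead of it; y points along the fingers, z is the direction in which the jaws open and shut, and the axes are right-handed (so a half turn about y gives the same grasp; the last joint's range is limited). The gripper opens to 85 mm and grips with 20 to 120 N. Pads are 22 mm wide; open, the fingers measure 114 mm over their backs; the gripper's body (76 mm by 85 mm) begins 54 mm behind the grasp point. The pads swing forward as they close: fully open they stand 13 mm farther back than shut.
Start: joints at [0, 0.314, -0.047, 1.21, 0, 1.571], TCP at [0.6, 0, 0.405] pointing down, gripper open.
Joint ranges: [-2.67, 2.67], [-0.69, 1.73], [-1.03, 1.25], [-2.08, 2.16], [-1.42, 1.45], [-3.14, 3.14]. Speed limits (rad/s): [2.39, 2.39, 3.01, 3.14, 3.14, 3.14].

INTERFACE

Orientations are given as a unit quaternion [x, y, z, w].
In Python, from bench import state, capture, hand_in, regions_of, spot_point gives the robot as it stands.
- The arm moves only by the shell command python3 -m inch 'ROWS'. ROWS is JSON, a list that holds one entry, the list of rows, each a list of 7 numbers: the finger opening in mm, from 0 to 85.4, then the shift along the tool's x, y, z as a fraction of full scale, then the turn, a rotation vector about the tool's x, y, z as a fraction of full scale. In form: [[[grip, x, y, z, rx, ry, rz], ...]]. A call has 1 to 10 rows; each row shifts and turns the pose as measured when the row begins, along the tool's axes as they then stand; what a row does not reach is not made up. Full scale, the value 1, is 0.04 m for a shift and 8 degrees for a turn. A row lasts 1/8 s, in which the tool goes at most 62.5 mm and 10.7 degrees, less where a joint would pass 70% of its speed; a pose out of reach is approached as far as the arm can. A call with a number of a shift or a turn outside -1 to 1 is refused whole. A call with a gripper value outside its range is refused whole. The fingers move at their own pace and stop on an object; the grip force is fixed at half the most. Time passes only in rows, so rows that do not move let the fingers close. It gives the time, the measured TCP pose, the force and the opening at its end, in the units of the state.
- state(): the state, without advancing time (a new reading comes with each control period).
- capture(name): name is "scene" or "side" or "wrist"; returns a dict with "pixels" (420x560x3 uint8, red, green, blue), "vertical_fov" (degrees; the focal length in pixels is half the picture's height over the tangent of half this angle, whatever the lens; pixels are square), "cx", "cy" (the principal point, pixels), "distortion" ([k1, k2, p1, p2, k3] as OpenCV has them; the pictures are not rectified), "R" (3x3) and "t" (3): a world point X has camera coordinates R X + t; the wrist camera has in their place "tool_from_camera" (4x4, takes a point from camera to tool coordinates, whose origin is the TCP and whose axes are the tool frame's). Camera axes: x right, y down, z forward; pixel columns grow to the right and rows downward; lengths in m; the calibration is good to about 2 mm. A picture is of the moment at which its call begins: read the wrist's pose just before it. There is no depth.
- hand_in(): hands the job in, once; it reports no verdict.
Trained networks look in the newest picture that a camera, given by its name, has taken for a name from the list of things; names that differ only in an ending like _2 or _b are one class to them, and where a whole thing is asked for, a point or a joint stands for the part that bears it (a point fixed in the world has none). Each returns a list of dicts, best first, with "score" (0 to 1); they miss things now and then, are a little off and sometimes report something else, mostly with a low value. They report only what shows in the picture. A call takes as long as a camera call.
- regions_of(camera, query): "pixels" (420x560 bool, what is visible of it) and "box" ([left, top, right, bottom] in pixels, round what is visible of it).
- spot_point(camera, query): "point" ([column, row] in pixels: a listed point, or the origin of a listed thing).
The state is a dict: "time_s": time; "qpos": joint angles; "qvel": joint speeds; "tau": joint torques, N m; "eef_pos": TCP position; "ee_rot": TCP orientation; "ft_force": force on the tool from outside, world axes, zero at the start; "torque": the same for the moment, N m; "finger_gap": opening from 0.0 (shut) to 1.0 (fully open).
Only numpy, scipy, OpenCV 4.12 (cv2) and the standard library are available. Lean on these libraries where they do the work, as an engineer would, in place of code of your own. Each camera call takes 0.05 s, during which the arm holds its last target.

## Working session

There is one attempt and no reset: what is moved stays moved. The work goes in short steps, Python scripts to look and compute and a shell command to move; the robot and the scene stay as the last step left them, time stands still between calls to the robot, and variables do not carry over. Pictures are saved under pics/ and viewed, and the job is handed in when it is done.

```bash
mkdir -p pics; ls; cat > h.py <<'E'
from bench import *
import numpy as np, cv2
from scipy.spatial.transform import Rotation as Ro
def K(c):
    f=210/np.tan(np.radians(c["vertical_fov"])/2)
    return np.array([[f,0,c["cx"]],[0,f,c["cy"]],[0,0,1.]]),np.array(c["distortion"],float)
def ext(c,s=None):
    if "R" in c: return np.array(c["R"]),np.array(c["t"])
    T=np.eye(4);T[:3,:3]=Ro.from_quat(s["ee_rot"]).as_matrix();T[:3,3]=s["eef_pos"]
    M=np.linalg.inv(T@np.array(c["tool_from_camera"]));return M[:3,:3],M[:3,3]
def ray(c,p,s=None):
    k,d=K(c);R,t=ext(c,s)
    u=cv2.undistortPoints(np.array([[p]],float),k,d)[0,0]
    return -R.T@t, R.T@np.array([u[0],u[1],1.])
def atz(c,p,z,s=None):
    o,d=ray(c,p,s);return o+d*(z-o[2])/d[2]
def proj(c,X,s=None):
    k,d=K(c);R,t=ext(c,s)
    return cv2.projectPoints(np.array(X,float).reshape(-1,1,3),cv2.Rodrigues(R)[0],t,k,d)[0][:,0]
def save(c,n): cv2.imwrite(f"pics/{n}.png",c["pixels"][:,:,::-1])
E
python3 - <<'E'
from h import *
np.set_printoptions(precision=4,suppress=True)
s=state();print(s)
Z={"head_center":.166,"well_mouth":.124,"key_top":.104,"lever_knob":.155,"switch_top":.128,"wheel":0,"pot":.166,"tool_cup":0,"slip_tub":0,"rib":0}
for n in("scene","side","wrist"):
    s=state();c=capture(n);save(c,n+"0")
    for q,z in Z.items():
        for r in spot_point(n,q)[:2]: print(n,q,round(r["score"],2),np.array(r["point"]),atz(c,r["point"],z,s))
print(state()["time_s"])
E
```

```text
pics
{'time_s': 0.0, 'qpos': array([-0.    ,  0.3142, -0.0481,  1.2102,  0.    ,  1.5708]), 'qvel': array([ 0.0002, -0.0009, -0.0003, -0.0009,  0.0006,  0.0015]), 'tau': array([  0.0017, -53.9594,  33.9749,   0.0195,   0.0001,   0.0001]), 'eef_pos': array([ 0.5997, -0.    ,  0.4038]), 'ee_rot': array([-0.5004,  0.5004, -0.4996,  0.4996]), 'ft_force': array([0.3125, 0.2603, 0.0459]), 'torque': array([-0.0051, -0.0348,  0.0556]), 'finger_gap': 1.0007671334285229}
scene head_center 0.57 [328.3 205.8] [0.6241 0.0616 0.166 ]
scene head_center 0.26 [213.3 244.1] [ 0.709  -0.1504  0.166 ]
scene well_mouth 0.73 [222.1 253.4] [ 0.6972 -0.1404  0.124 ]
scene well_mouth 0.65 [209.5 236.9] [ 0.6563 -0.1671  0.124 ]
scene key_top 0.71 [168.6 206. ] [ 0.5489 -0.2673  0.104 ]
scene key_top 0.42 [214.4 239.8] [ 0.6471 -0.1609  0.104 ]
scene lever_knob 0.6 [216.6 192.1] [ 0.5647 -0.1565  0.155 ]
scene lever_knob 0.38 [212.2 245.7] [ 0.7035 -0.1542  0.155 ]
scene switch_top 0.68 [243.2 187. ] [ 0.5223 -0.1058  0.128 ]
scene wheel 0.61 [245.  188.1] [ 0.3866 -0.1137  0.    ]
scene wheel 0.59 [221.9 249
[... 644 characters left out ...]
-0.1537  0.    ]
side pot 0.96 [282.9 154.6] [0.6099 0.0619 0.166 ]
side tool_cup 0.69 [280.8 156.9] [0.6704 0.217  0.    ]
side tool_cup 0.6 [341.1 408.2] [ 0.56 -0.34  0.  ]
side slip_tub 0.89 [411.6 387. ] [ 0.6813 -0.3482  0.    ]
side slip_tub 0.66 [318.5 298.5] [ 0.6043 -0.1518 -0.    ]
side rib 0.58 [261.7 411.1] [ 0.4417 -0.3023  0.    ]
wrist well_mouth 0.68 [327.5 359.1] [ 0.6545 -0.1599  0.124 ]
wrist key_top 0.53 [326.5 351.3] [ 0.657  -0.1674  0.104 ]
wrist switch_top 0.64 [193.  311.2] [ 0.5187 -0.0973  0.128 ]
wrist wheel 0.74 [277.2 291.6] [ 0.6013 -0.1532  0.    ]
wrist wheel 0.47 [328.4 350.2] [ 0.6816 -0.259   0.    ]
wrist pot 0.7 [285.  153.8] [0.6062 0.0568 0.166 ]
1.65
```

View pics/scene0.png

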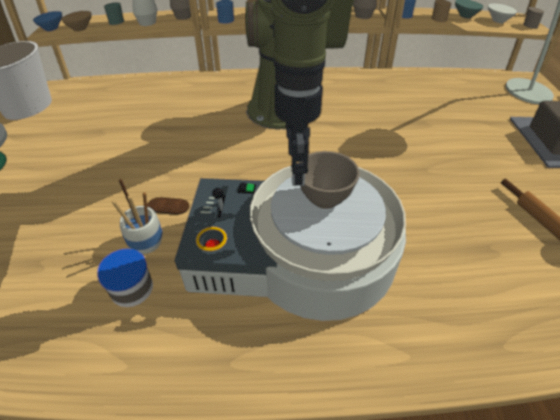

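View pics/side0.png

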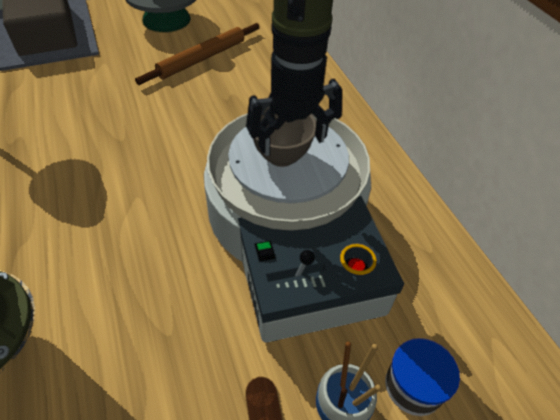

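View pics/wrist0.png

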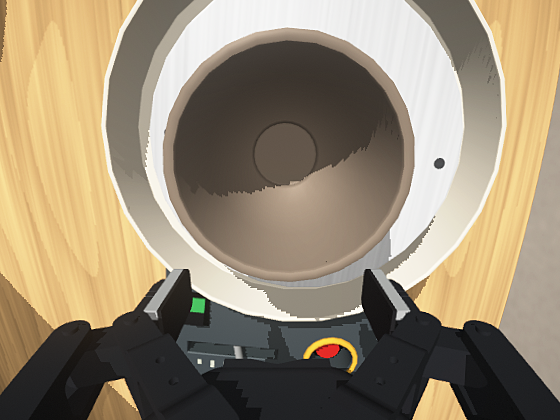

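```bash
python3 - <<'E'
from h import *
from scipy.optimize import least_squares
np.set_printoptions(precision=4,suppress=True)
obs=[];C={}
for n in("scene","side","wrist"):
    s=state();c=capture(n);C[n]=(c,s)
    im=c["pixels"].astype(int);r,g,b=im[...,0],im[...,1],im[...,2]
    m=(r>150)&(g>110)&(b<70)
    k,l,st,ce=cv2.connectedComponentsWithStats(m.astype(np.uint8))
    i=1+np.argmax(st[1:,4]);print(n,st[i])
    pts=np.argwhere(l==i)[:,::-1].astype(np.float32)
    h=cv2.convexHull(pts);e=cv2.fitEllipse(h);print(e)
    if n!="wrist":obs.append((n,"well",np.array(e[0])))
obs+= [("scene","knob",np.array([217,192.])),("side","knob",np.array([307.8,257.5])),
 ("side","head",np.array([285.4,153.4])),("scene","head",np.array([328.3,205.8])),
 ("scene","sw",np.array([245,187.5])),("side","sw",np.array([263,250.])),("wrist","sw",np.array([193,309.]))]
def P(v):
    x,y,a,q=v;th=q-.5
    L={"well":[.06,0,.124],"head":[0,.22,.166],"sw":[-.085,.05,.128],"knob":[-.045+.062*np.sin(th),0,.096+.062*np.cos(th)]}
    c,s=np.cos(a),np.sin(a)
    return {k:np.array([x+c*p[0]-s*p[1],y+s*p[0]+c*p[1],p[2]]) for k,p in L.items()}
def f(v):
    p=P(v);return np.concatenate([(proj(C[n][0],p[k],C[n][1])[0]-o)*(0.4 if k=="head" else 1) for n,k,o in obs])
r=least_squares(f,[.6,-.155,-.07,.7],loss="soft_l1");print(r.x)
for (n,k,o),e in zip(obs,f(r.x).reshape(-1,2)):print(n,k,e)
print(P(r.x))
for n in("scene","side"):
    im=cv2.resize(C[n][0]["pixels"],None,fx=4,fy=4,interpolation=cv2.INTER_CUBIC)
    x=P(r.x);dk=lambda a,b:np.array([r.x[0]+np.cos(r.x[2])*a-np.sin(r.x[2])*b,r.x[1]+np.sin(r.x[2])*a+np.cos(r.x[2])*b,.12])
    q=list(x.values())+[dk(-.115,-.06),dk(.115,-.06),dk(.115,.07),dk(-.115,.07)]
    for p in proj(C[n][0],q,C[n][1]): cv2.circle(im,tuple(int(v*4+2) for v in p),4,(255,0,255),-1)
    x0,y0=(160,150) if n=="scene" else (225,190)
    cv2.imwrite(f"pics/z{n}.png",im[y0*4:y0*4+600,x0*4:x0*4+800,::-1])
E
```

```text
scene [203 227  24  23 125]
((212.79885864257812, 238.6038055419922), (22.056968688964844, 27.624454498291016), 65.6208267211914)
side [  5 161  14  80 264]
((9.133087158203125, 198.5604248046875), (20.567148208618164, 77.12724304199219), 0.8864248991012573)
wrist [303 337  55  36 294]
((329.9564208984375, 358.46295166015625), (42.562931060791016, 54.203826904296875), 84.84628295898438)
[ 0.5993 -0.1556 -0.0713  0.7297]
scene well [ 0.386 -0.704]
side well [349.2325  56.953 ]
scene knob [0.9421 0.8563]
side knob [-0.5176 -0.9023]
side head [-0.1261 -0.0601]
scene head [ 0.2335 -1.357 ]
scene sw [ 1.0995 -1.9175]
side sw [ 1.917 -0.965]
wrist sw [-0.4287  4.1946]
{'well': array([ 0.6591, -0.1598,  0.124 ]), 'head': array([0.615 , 0.0639, 0.166 ]), 'sw': array([ 0.5181, -0.0996,  0.128 ]), 'knob': array([ 0.5685, -0.1534,  0.1564])}
```

View pics/zscene.png

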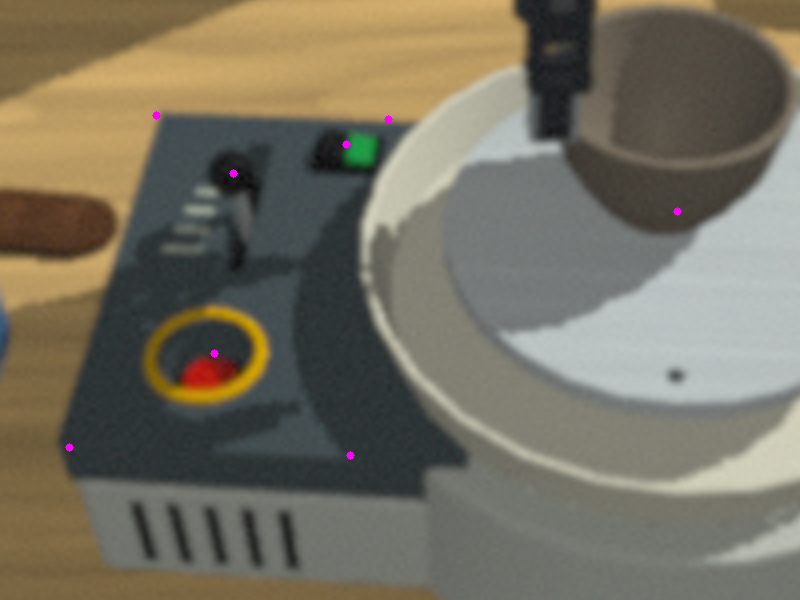

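View pics/zside.png

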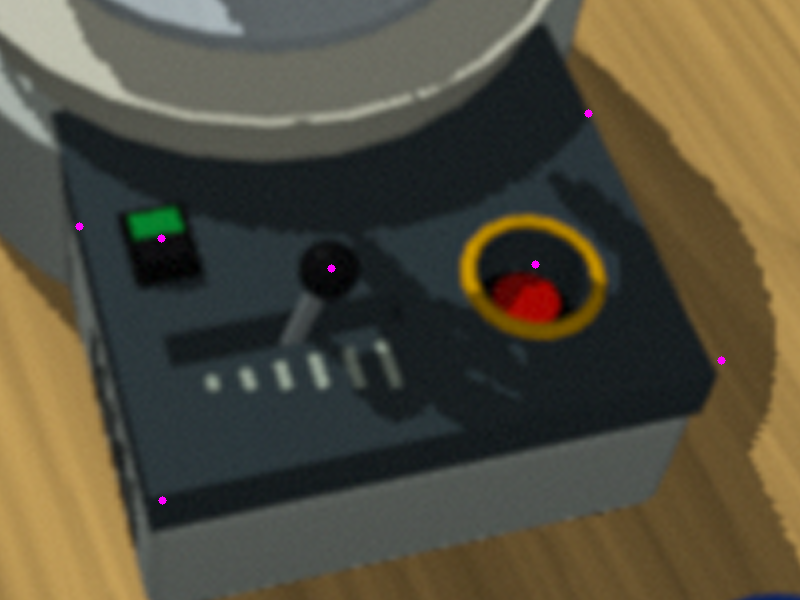

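```bash
python3 - <<'E'
from h import *
from scipy.optimize import least_squares
np.set_printoptions(precision=4,suppress=True)
C={}
for n in("scene","side"):
    s=state();C[n]=(capture(n),s)
S=lambda x,y:("scene",np.array([160+x/4-.5,150+y/4-.5]))
D=lambda x,y:("side",np.array([225+x/4-.5,190+y/4-.5]))
obs=[("well",)+S(206,355),("well",)+D(534,276),("knob",)+S(230,171),("knob",)+D(329,269),("head","side",np.array([285.4,153.4])),
("sw",)+S(346,150),("sw",)+D(161,245),("c1",)+S(157,116),("c2",)+S(66,448),("c1",)+D(155,522),("c2",)+D(716,375)]
def P(v):
    x,y,a,q=v;th=q-.5
    L={"well":[.06,0,.124],"head":[0,.22,.166],"sw":[-.085,.05,.128],"knob":[-.045+.062*np.sin(th),0,.096+.062*np.cos(th)],"c1":[-.115,-.06,.12],"c2":[.115,-.06,.12]}
    c,s=np.cos(a),np.sin(a)
    return {k:np.array([x+c*p[0]-s*p[1],y+s*p[0]+c*p[1],p[2]]) for k,p in L.items()}
def fit(ns):
    O=[o for o in obs if o[1] in ns]
    f=lambda v:np.concatenate([(proj(C[n][0],P(v)[k])[0]-o)*(.4 if k=="head" else 1) for k,n,o in O])
    r=least_squares(f,[.6,-.155,-.07,.7],loss="soft_l1");print(ns,r.x)
    for (k,n,o),e in zip(O,f(r.x).reshape(-1,2)):print(n,k,e)
    print(P(r.x))
fit(["scene"]);fit(["side"]);fit(["scene","side"])
print(state()["time_s"],Ro.from_quat(state()["ee_rot"]).as_matrix())
E
```

```text
['scene'] [ 0.6006 -0.1573 -0.0858  0.6894]
scene well [0.7822 0.1904]
scene knob [0.4198 0.064 ]
scene sw [-0.1832 -0.743 ]
scene c1 [-0.0908  0.0419]
scene c2 [-1.0569  0.1282]
{'well': array([ 0.6604, -0.1624,  0.124 ]), 'head': array([0.6194, 0.0619, 0.166 ]), 'sw': array([ 0.5202, -0.1002,  0.128 ]), 'knob': array([ 0.5674, -0.1544,  0.1569]), 'c1': array([ 0.4809, -0.2072,  0.12  ]), 'c2': array([ 0.71  , -0.2269,  0.12  ])}
['side'] [ 0.596  -0.1595 -0.0824  0.7455]
side well [-0.1893 -0.1902]
side knob [0.0706 2.234 ]
side head [0.0261 0.5823]
side sw [-0.7417  0.1906]
side c1 [ 0.0445 -2.9368]
side c2 [ 0.7984 -0.0964]
{'well': array([ 0.6558, -0.1645,  0.124 ]), 'head': array([0.6141, 0.0597, 0.166 ]), 'sw': array([ 0.5154, -0.1027,  0.128 ]), 'knob': array([ 0.5662, -0.1571,  0.1561]), 'c1': array([ 0.4764, -0.2099,  0.12  ]), 'c2': array([ 0.7057, -0.2288,  0.12  ])}
['scene', 'side'] [ 0.5972 -0.1583 -0.0849  0.7331]
scene well [ 0.4226 -1.148 ]
side well [ 0.1769 -0.9203]
scene knob [-0.1488  0.0361]
side knob [0.0253 1.3835]
side head [0.2913 0.3234]
scene sw [-0.6516 -1.8019]
side sw [-0.2478 -0.7158]
scene c1 [-0.4281 -0.9247]
scene c2 [-1.2963 -1.3127]
side c1 [ 0.4017 -4.0414]
side c2 [ 1.0719 -0.7903]
{'well': array([ 0.657 , -0.1634,  0.124 ]), 'head': array([0.6159, 0.0609, 0.166 ]), 'sw': array([ 0.5168, -0.1013,  0.128 ]), 'knob': array([ 0.5666, -0.1557,  0.1563]), 'c1': array([ 0.4775, -0.2083,  0.12  ]), 'c2': array([ 0.7067, -0.2278,  0.12  ])}
1.9 [[ 0. -0.  1.]
 [-1. -0.  0.]
 [ 0. -1. -0.]]
```

```bash
python3 -m inch '[[[85.4,0,-0.6,0,0,0,0],[85.4,1,0,0,0,0,0],[85.4,1,0,0,0,0,0],[0,1,0,0,0,0.3,0],[0,0.8,0,0.4,0,0.31,0],[0,0,0,0,0,0,0]]]'
```

```text
time_s: 2.65
eef_pos: [0.6153, -0.1563, 0.4296]
ee_rot: [0.478, -0.521, 0.521, -0.478]
ft_force: [-0.1, 0.4, -0.8]
finger_gap: 0.376
```

```bash
python3 -m inch '[[[0,0,0.5,0,0,0,0],[0,0,0,0,0,0,0],[0,0,0,0,0,0,0]]]'; python3 - <<'E'
from h import *
np.set_printoptions(precision=4,suppress=True)
s=state();print(s["eef_pos"],Ro.from_quat(s["ee_rot"]).as_matrix(),s["finger_gap"])
c=capture("wrist");save(c,"w1")
for n in ("side","scene"):
    save(capture(n),n+"1")
X=[[.657,-.1634,.124],[.5666,-.1557,.1563]]
print(proj(c,X,s))
E
```

```text
time_s: 3.02
eef_pos: [0.615, -0.1551, 0.4101]
ee_rot: [0.478, -0.521, 0.521, -0.479]
ft_force: [0.3, 0.2, 1.7]
finger_gap: -0.002
[ 0.615  -0.1551  0.4101] [[-0.0839  0.0011  0.9965]
 [-0.9965  0.0007 -0.0839]
 [-0.0008 -1.      0.001 ]] -0.002418770965610937
[[322.7334 218.4069]
 [215.6098 230.4095]]
```

View pics/w1.png

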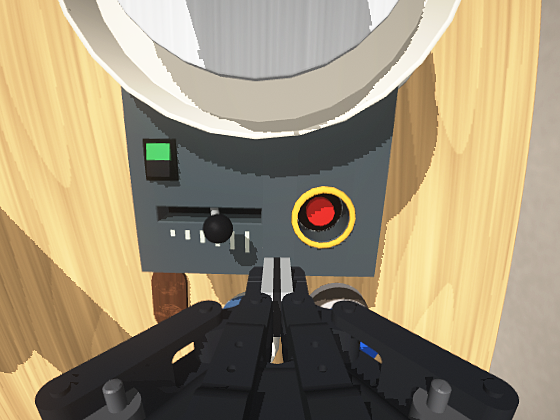

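View pics/side1.png

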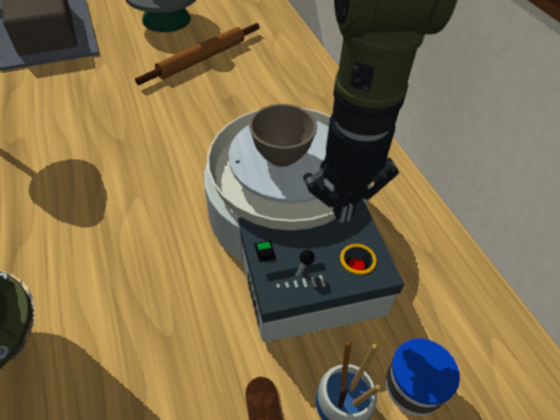

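```bash
python3 -m inch '[[[0,0,0.8,0,0,0,0],[0,0,0.8,0,0,0,0],[0,0,0.75,0,0,0,0],[0,0,0,0,0,0,0]]]'; python3 - <<'E'
from h import *
np.set_printoptions(precision=4,suppress=True)
print(state()["eef_pos"],state()["ft_force"])
save(capture("wrist"),"w2")
E
```

```text
time_s: 3.68
eef_pos: [0.6165, -0.1545, 0.3172]
ee_rot: [0.477, -0.518, 0.522, -0.48]
ft_force: [-0.4, 0.1, -0.3]
finger_gap: -0.002
[ 0.6165 -0.1545  0.3172] [-0.3795  0.1104 -0.3426]
```

View pics/w2.png

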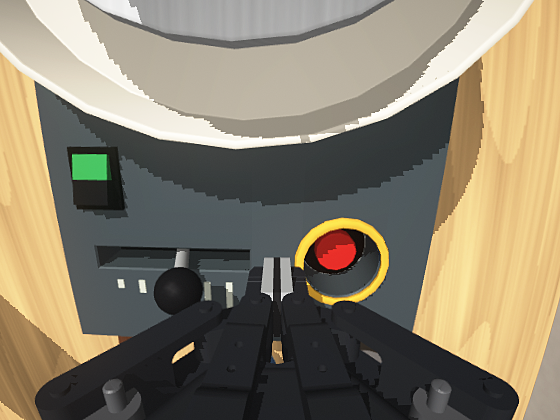

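```bash
python3 -m inch '[[[0,0,0,-0.4,0,0,0],[0,0,0,-0.4,0,0,0],[0,0,0,-0.3,0,0,0],[0,0,0,-0.3,0,0,0]]]'; python3 -m inch '[[[0,0,0,-0.1,0,0,0]]]'
```

```text
time_s: 4.22
eef_pos: [0.5649, -0.1502, 0.3272]
ee_rot: [0.473, -0.513, 0.527, -0.485]
ft_force: [1.4, 1.8, 0.7]
finger_gap: -0.0
time_s: 4.35
eef_pos: [0.5603, -0.1498, 0.3277]
ee_rot: [0.473, -0.513, 0.527, -0.485]
ft_force: [1.7, -0.2, -0.2]
finger_gap: -0.0
```

```bash
python3 - <<'E'
from h import *
np.set_printoptions(precision=4,suppress=True)
s=state();R=Ro.from_quat(s["ee_rot"]);print(R.as_matrix())
a=-.0849;c,q=np.cos(a),np.sin(a)
T=np.array([[q,0,c],[-c,0,q],[0,-1,0]]) 
print("turn rows",np.degrees((R.inv()*Ro.from_matrix(T)).as_rotvec())/8)
save(capture("wrist"),"w3");save(capture("side"),"side3")
E
```

```text
[[-0.0814  0.0261  0.9963]
 [-0.9967 -0.0038 -0.0813]
 [ 0.0017 -0.9997  0.0263]]
turn rows [-0.1887  0.0246  0.0117]
```

View pics/w3.png

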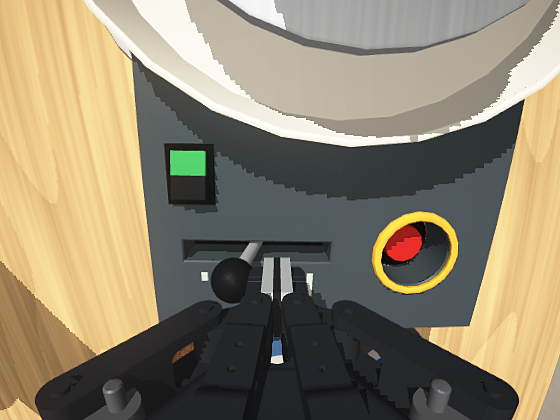

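View pics/side3.png

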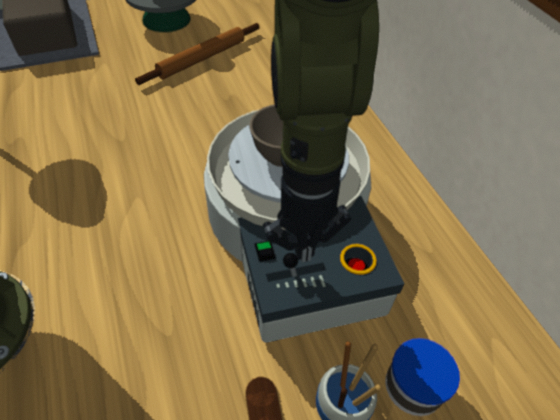

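```bash
python3 -m inch '[[[0,0,0,0.2,0,0,0],[0,0,0.25,0,-0.19,0,0],[0,0,0,0,0,0,0]]]'; python3 -m inch '[[[0,0,0,-0.2,0,0,0],[0,0,0.03,-0.2,0,0,0],[0,0,0.03,-0.1,0,0,0]]]'
```

```text
time_s: 4.82
eef_pos: [0.5688, -0.1508, 0.3153]
ee_rot: [-0.481, 0.521, -0.519, 0.477]
ft_force: [-0.2, 0.4, -0.4]
finger_gap: 0.002
time_s: 5.2
eef_pos: [0.5488, -0.1491, 0.3127]
ee_rot: [-0.481, 0.521, -0.519, 0.478]
ft_force: [8.6, -0.2, -0.1]
finger_gap: -0.004
```

```bash
python3 -m inch '[[[0,0,0,-0.05,0,0,0]]]';python3 -m inch '[[[0,0,0,-0.06,0,0,0]]]'; python3 - <<'E'
from h import *
save(capture("wrist"),"w4")
E
```

```text
time_s: 5.32
eef_pos: [0.5479, -0.149, 0.3134]
ee_rot: [0.48, -0.519, 0.52, -0.479]
ft_force: [10.3, -0.8, -5.1]
finger_gap: 0.001
time_s: 5.45
eef_pos: [0.5469, -0.1491, 0.3142]
ee_rot: [0.478, -0.518, 0.522, -0.48]
ft_force: [8.8, -0.4, -4.7]
finger_gap: -0.001
```

View pics/w4.png

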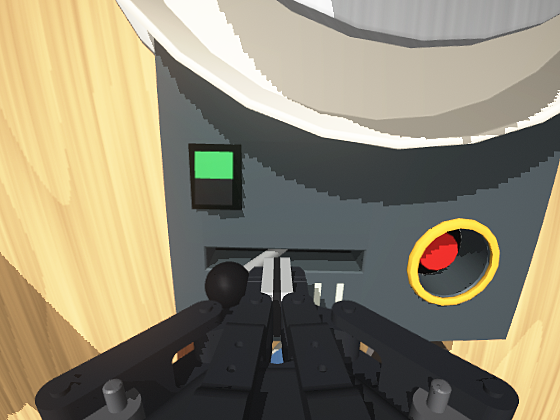

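```bash
python3 -m inch '[[[0,0,0.05,-0.15,0,0,0]]]';python3 -m inch '[[[0,0,0,-0.15,0,0,0]]]'; python3 - <<'E'
from h import *
s=state();c=capture("wrist");save(c,"w5")
import numpy as np
from itertools import product
a=-.0849;cc,q=np.cos(a),np.sin(a)
for u in (0,.05,.1,.2):
    th=u-.5;x=-.045+.062*np.sin(th);z=.096+.062*np.cos(th)
    print(u,x,proj(c,[[.5972+cc*x,-.1583+q*x,z]],s))
E
```

```text
time_s: 5.62
eef_pos: [0.5444, -0.149, 0.3143]
ee_rot: [0.476, -0.515, 0.525, -0.483]
ft_force: [19.5, 0.4, -1.7]
finger_gap: -0.0
time_s: 5.75
eef_pos: [0.5422, -0.149, 0.3162]
ee_rot: [0.473, -0.511, 0.528, -0.486]
ft_force: [16.3, -1.8, -5.2]
finger_gap: 0.002
0 -0.07472438339346059 [[228.99862482 287.52677487]]
0.05 -0.07196786311489628 [[234.05823036 288.94306961]]
0.1 -0.06914393722313633 [[239.36551134 290.23374801]]
0.2 -0.06332225281300305 [[250.6306357  292.39843411]]
```

View pics/w5.png

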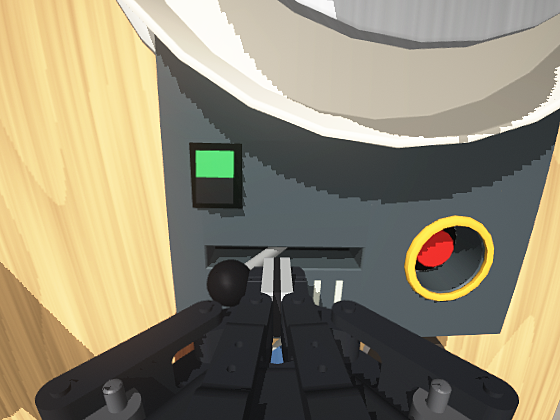

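```bash
python3 -m inch '[[[0,0,0,0.4,0,0,0],[0,0,-1,0.6,0,0,0],[0,0,0,1,0,0,0],[0,0,0,0.7,0,0,0],[0,0,0,0,0,0,0]]]'; cat > t.py <<'E'
from h import *
np.set_printoptions(precision=4,suppress=True)
s=state();R=Ro.from_quat(s["ee_rot"])
a=-.0849;c,q=np.cos(a),np.sin(a)
T=np.array([[q,0,c],[-c,0,q],[0,-1,0]]) 
print("turn rows",np.degrees((R.inv()*Ro.from_matrix(T)).as_rotvec())/8)
W=np.array([.657,-.1634,.124])
tip=s["eef_pos"]+.173*R.as_matrix()[:,1]
print("tcp",s["eef_pos"],"tip",tip,"F",s["ft_force"],"t",s["time_s"])
d=W[:2]-s["eef_pos"][:2]
print("shift rows if vertical (tool x,z)",d@T[:2,0]/.04,d@T[:2,2]/.04)
E
python3 t.py;python3 - <<'E'
from h import *
s=state();c=capture("wrist");save(c,"w6");save(capture("scene"),"scene6");save(capture("side"),"side6")
print(proj(c,[[.657,-.1634,.124],[.657,-.1634,.104]],s))
E
```

```text
time_s: 6.42
eef_pos: [0.648, -0.158, 0.3622]
ee_rot: [0.473, -0.511, 0.528, -0.485]
ft_force: [-0.9, -0.4, -0.7]
finger_gap: 0.0
turn rows [-0.2076  0.0259  0.0273]
tcp [ 0.648  -0.158   0.3622] tip [ 0.653  -0.159   0.1892] F [-0.9079 -0.4443 -0.6881] t 6.425
shift rows if vertical (tool x,z) 0.11623811994886044 0.23536529189091115
[[279.28275439 236.04431454]
 [278.35950582 227.1530578 ]]
```

View pics/w6.png

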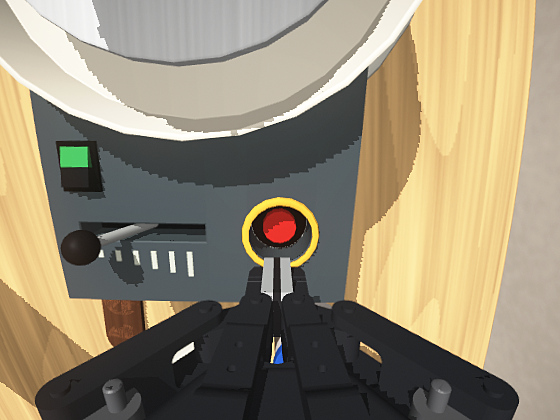

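View pics/side6.png

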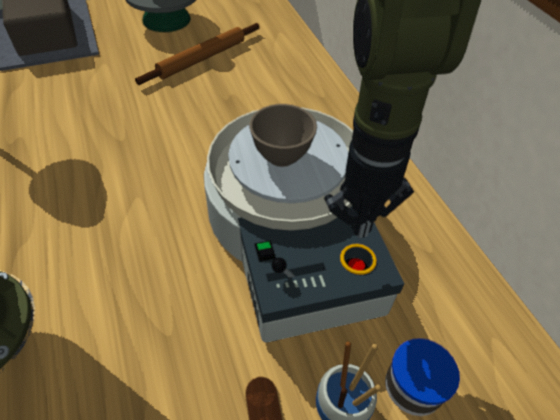

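```bash
python3 -m inch '[[[0,0,0,0,-0.21,0.03,0.03],[0,0.07,0,0.26,0,0,0],[0,0,0.6,0,0,0,0],[0,0,0.5,0,0,0,0],[0,0,0,0,0,0,0]]]'; python3 t.py;python3 - <<'E'
from h import *
s=state();c=capture("wrist");save(c,"w7");save(capture("scene"),"scene7");c2=capture("side");save(c2,"side7")
im=cv2.resize(c2["pixels"][200:300,290:420],None,fx=6,fy=6,interpolation=cv2.INTER_CUBIC);cv2.imwrite("pics/side7z.png",im[:,:,::-1])
E
```

```text
time_s: 7.2
eef_pos: [0.654, -0.1623, 0.3178]
ee_rot: [-0.478, 0.522, -0.521, 0.477]
ft_force: [-1.1, 0.3, 0.0]
finger_gap: 0.003
turn rows [ 0.013  -0.0151 -0.0005]
tcp [ 0.654  -0.1623  0.3178] tip [ 0.6537 -0.1623  0.1448] F [-1.0664  0.3268  0.0452] t 7.2
shift rows if vertical (tool x,z) 0.020973693487003283 0.0773774830852827
```

View pics/w7.png

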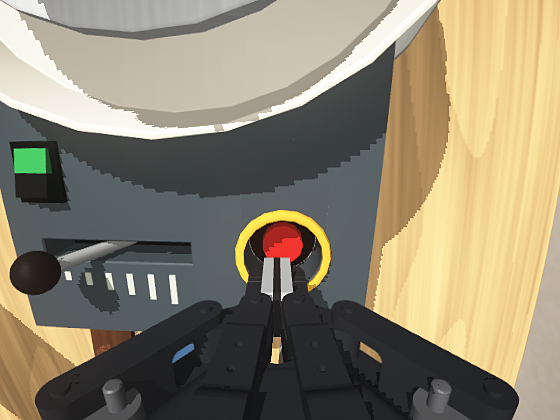

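View pics/side7z.png

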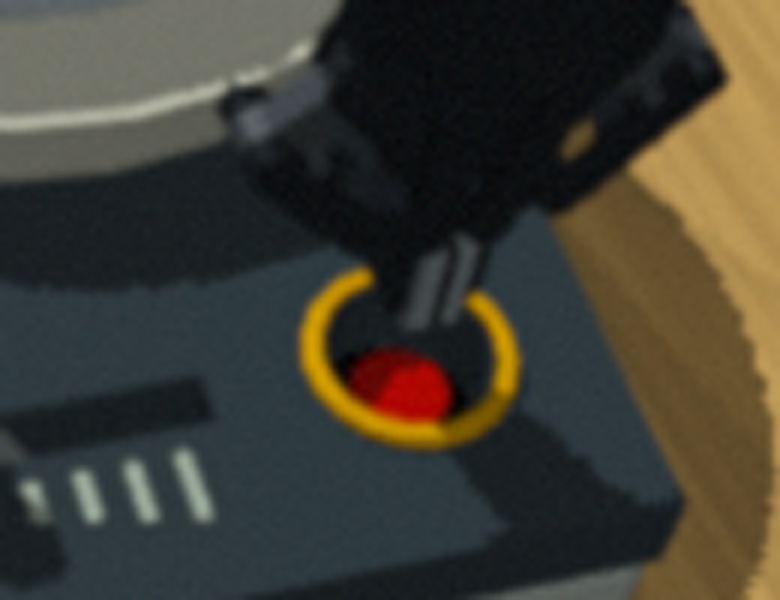

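```bash
python3 -m inch '[[[0,0.02,0,0.12,0,0,0],[0,0,0.3,0,0,0,0],[0,0,0.2,0,0,0,0],[0,0,0,0,0,0,0]]]'; python3 t.py;python3 - <<'E'
from h import *
save(capture("wrist"),"w8")
E
```

```text
time_s: 7.85
eef_pos: [0.6607, -0.1639, 0.3008]
ee_rot: [0.477, -0.52, 0.523, -0.479]
ft_force: [-0.6, 0.3, 0.0]
finger_gap: -0.001
turn rows [-0.0345 -0.0139  0.0067]
tcp [ 0.6607 -0.1639  0.3008] tip [ 0.6615 -0.1641  0.1278] F [-0.5619  0.2568  0.0273] t 7.85
shift rows if vertical (tool x,z) -0.004632649940441698 -0.09362959145569345
```

View pics/w8.png

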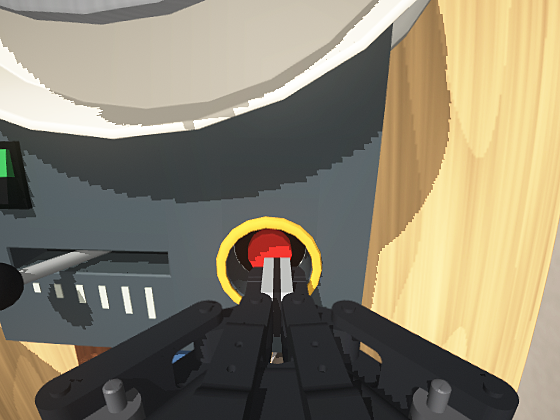

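```bash
python3 - <<'E'
from h import *
np.set_printoptions(precision=1,suppress=True)
s=state();c=capture("wrist")
R=Ro.from_quat(s["ee_rot"]).as_matrix()
for p in ([-.011,.173,0],[0,.173,0],[.011,.173,0],[-.011,.155,0]): print(p,proj(c,R@np.array(p)+s["eef_pos"],s))
im=c["pixels"].astype(int);m=(im[...,0]>150)&(im[...,1]>110)&(im[...,2]<80);m[:200]=0
m[:,350:]=0;m[:,:200]=0
pts=np.argwhere(m)[:,::-1].astype(np.float32);h=cv2.convexHull(pts)
obs=h[:,0]
# fit circle r=.030 at z=.124, outer hull, upper arc only
from scipy.optimize import least_squares
w=np.array([atz(c,p,.124,s)[:2] for p in obs if p[1]<285])
np.set_printoptions(precision=4)
print(least_squares(lambda v:np.hypot(*(w-v).T)-.030,[.657,-.163]).x, len(w))
red=(im[...,0]>150)&(im[...,1]<80)
E
```

```text
[-0.011, 0.173, 0] [[275.7 254.3]]
[0, 0.173, 0] [[275.7 273.2]]
[0.011, 0.173, 0] [[275.7 291.1]]
[-0.011, 0.155, 0] [[275.5 270.4]]
[ 0.6577 -0.1634] 25
```

```bash
python3 -m inch '[[[0,0,0,-0.09,-0.03,0,0],[0,0,0.15,0,0,0,0],[0,0,0.15,0,0,0,0],[0,0,0.1,0,0,0,0],[0,0,0,0,0,0,0]]]'; python3 t.py;python3 - <<'E'
from h import *
save(capture("wrist"),"w9")
E
```

```text
time_s: 8.57
eef_pos: [0.6571, -0.1636, 0.2848]
ee_rot: [0.478, -0.521, 0.522, -0.478]
ft_force: [0.4, 0.1, -0.2]
finger_gap: -0.003
turn rows [-0.0121 -0.0136  0.0084]
tcp [ 0.6571 -0.1636  0.2848] tip [ 0.6574 -0.1639  0.1118] F [ 0.368   0.0728 -0.1609] t 8.575
shift rows if vertical (tool x,z) -0.005324780579793164 -0.0034615948196960794
```

View pics/w9.png

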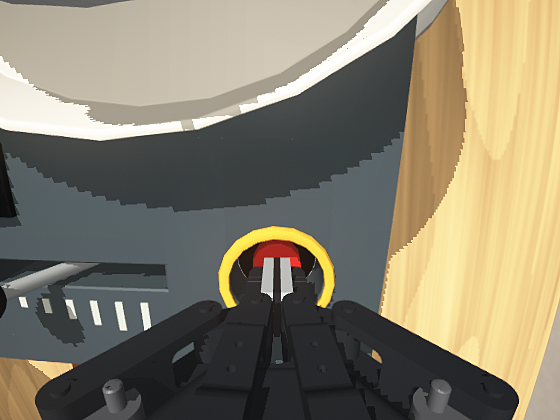

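```bash
python3 -m inch '[[[0,0,0.15,0,0,0,0],[0,0,0.1,0,0,0,0]]]'; python3 -m inch '[[[0,0,0.1,0,0,0,0]]]'; python3 -m inch '[[[0,0,0.1,0,0,0,0]]]'; python3 t.py
```

```text
time_s: 8.88
eef_pos: [0.6574, -0.1637, 0.2752]
ee_rot: [0.477, -0.52, 0.522, -0.478]
ft_force: [-1.9, -0.5, 3.2]
finger_gap: 0.001
time_s: 9.0
eef_pos: [0.6574, -0.1637, 0.2712]
ee_rot: [0.477, -0.52, 0.522, -0.478]
ft_force: [-4.7, 1.1, 27.8]
finger_gap: -0.005
time_s: 9.12
eef_pos: [0.6573, -0.1637, 0.2711]
ee_rot: [0.477, -0.52, 0.523, -0.479]
ft_force: [-15.7, 3.9, 43.1]
finger_gap: -0.0
turn rows [-0.0352 -0.0135  0.0114]
tcp [ 0.6573 -0.1637  0.2711] tip [ 0.6581 -0.164   0.0981] F [-15.6787   3.8566  43.1397] t 9.125
shift rows if vertical (tool x,z) -0.005699186309872434 -0.00825733591141847
```

```bash
python3 -m inch '[[[0,0,-0.2,0,0,0,0],[0,0,-0.4,0,0,0,0],[0,0,-0.5,0,0,0,0],[0,0,-1,0,0,0,0],[0,0,-1,0,0,0,0],[0,0,-1,0,0,0,0],[0,0,0,0,0,0,0]]]'; python3 - <<'E'
from h import *
np.set_printoptions(precision=4,suppress=True)
s=state();c=capture("wrist");save(c,"w10")
a=-.0849;print(proj(c,[[.6577,-.1634,z] for z in(.124,.104,.098)],s))
for n in("scene","side"):
    cc=capture(n);save(cc,n+"10")
    for q in("lever_knob","switch_top","pot","tool_cup","slip_tub","rib"):
        print(n,q,[(round(r["score"],2),np.array(r["point"])) for r in spot_point(n,q)[:1]])
E
```

```text
time_s: 10.0
eef_pos: [0.6567, -0.1634, 0.4425]
ee_rot: [0.477, -0.519, 0.523, -0.479]
ft_force: [-0.1, 0.2, -0.3]
finger_gap: -0.002
[[275.0071 203.2893]
 [274.9788 198.5289]
 [274.971  197.2113]]
scene lever_knob [(0.71, array([218.2, 180.7]))]
scene switch_top [(0.53, array([243.9, 186.1]))]
scene pot [(0.86, array([327.2, 198.8]))]
scene tool_cup [(0.8, array([144. , 243.6]))]
scene slip_tub [(0.74, array([129.6, 287.6]))]
scene rib [(0.97, array([167.4, 205.5]))]
side lever_knob [(0.81, array([277.8, 263.8]))]
side switch_top [(0.74, array([262.6, 246.1]))]
side pot [(0.85, array([282.8, 154. ]))]
side tool_cup [(0.6, array([341.4, 407.2]))]
side slip_tub [(0.55, array([411.1, 385.5]))]
side rib [(0.61, array([261.1, 414.2]))]
```

View pics/w10.png

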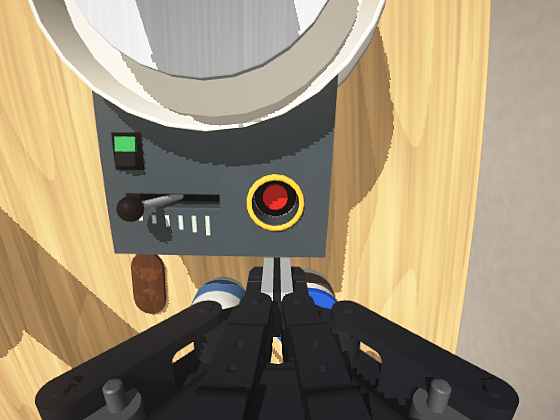

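View pics/side10.png

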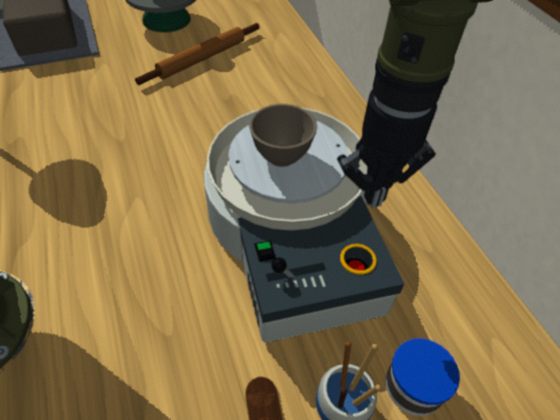

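View pics/scene10.png

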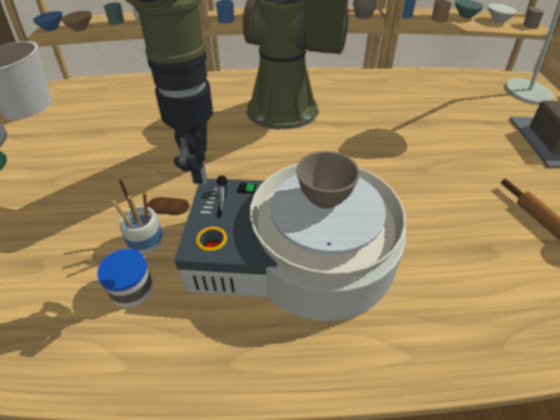

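```bash
python3 - <<'E'
from h import *
np.set_printoptions(precision=1,suppress=True)
a=-.0849;q,w=np.cos(a),np.sin(a)
for n in("scene","side"):
    c=capture(n);im=c["pixels"][165:275,180:290] if n=="scene" else c["pixels"][225:315,235:385]
    cv2.imwrite(f"pics/{n}11.png",cv2.resize(im,None,fx=5,fy=5,interpolation=cv2.INTER_CUBIC)[:,:,::-1])
    for u in(0,.05,.1,.2):
        th=u-.5;x=-.045+.062*np.sin(th);z=.096+.062*np.cos(th)
        p=proj(c,[[.5977+q*x,-.1583+w*x,z]])[0];print(n,u,p,(p-([180,165] if n=="scene" else [235,225]))*5)
print(state()["time_s"])
E
```

```text
scene 0 [220.5 180.1] [202.5  75.7]
scene 0.05 [220.2 180.5] [201.1  77.5]
scene 0.1 [219.9 180.9] [199.7  79.7]
scene 0.2 [219.4 182. ] [197.   85.2]
side 0 [279.5 266.2] [222.7 205.9]
side 0.05 [281.3 265.3] [231.5 201.5]
side 0.1 [283.1 264.5] [240.5 197.3]
side 0.2 [286.8 262.9] [258.9 189.5]
10.85
```

View pics/side11.png

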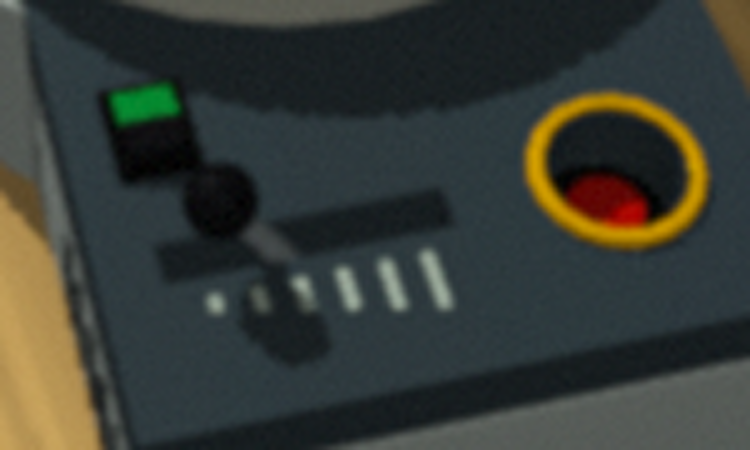

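View pics/scene11.png

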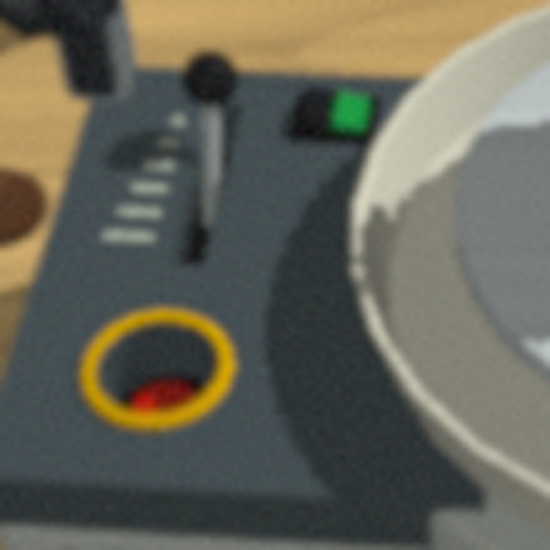

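```bash
python3 -c "
from bench import *
s=state();print(s['ft_force'],s['time_s']);print(hand_in())"
```

```text
[-0.35795215  0.25668345  0.51539109] 10.85
the job is handed in; nothing more can be done
None
```

I pushed the speed lever back to its zero stop with the closed fingertips. Only then did I press the red reset key straight down in its well, and finally I lifted clear. I handed the job in at 10.85 s.

- **Lever:** at its stop the resistance rose to about 20 N, against about 2 N to move it. In the last pictures the knob matches the predicted zero position to within 1–2 pixels.
- **Reset key:** it met a hard stop with the fingertips at z = 98 mm, which is its fully-home height. The force there was about 43 N vertically (about 46 N in total), on the fingertips rather than the gripper body. After I withdrew, the pictures show it staying down in the well.
- **Surroundings:** the power switch looks unchanged, still green-side as at the start. The pot, cup and tub are within about 3 pixels of their starting positions. The rib's network points moved by up to 4 pixels, which I put down to detection noise since the arm never went near it.
- **Finish:** the arm ended about 145 mm above the well collar with no contact force.

One thing went off plan: during the first push the tool rose about 10 mm and tilted by about 1.5 degrees. I backed off, corrected it and finished the push.

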